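# Release the cam lock and feed the sample carriage home

## Task

Swing the red-handled lever of the loading stage clockwise to its stop at the green mark, so that the cam shows its low point to the roller, and only then push the carriage by its upright blue plate fully home against the bumpers, with the weighing bottle still standing in its nest. Just push with your fingertips: lift nothing, keep the carriage back until the cam is down, leave the crucible on the stage and everything else on the table where it is, and finish clear of it all.

Things in the scene. Friction and masses are not known exactly. Their poses are not given: they have to be found in the camera images.
- stage: Loading stage, fixed: grey plate 236x236x12 mm. Origin: centre of its underside, on the table; z up, x = feed direction of the carriage (roughly away from the robot), y left. 'Stage (x, y)' below: mm in this frame. Carriage on the right (y = -60), cam on the left, axis at (30, 35). Green mark at the lever's stop, red mark at its locked end.
- carriage (a joint): Travel of the carriage along stage +x, m: 0 = fully back (as it starts), 0.032 = fully home on the bumpers. About 2 N of friction; stays where it is left. While the cam is high the roller meets it after 1 to 7 mm: the cam is self-locking and the carriage cannot go home.
- push_plate (a point): Centre of the rear (-x) face of the carriage's upright push plate, marked blue: plate 60 mm wide across the feed, 8 mm thick, from 34 to 87 mm above the table; this point is 65 mm above the table, at stage (-88, -60) when the carriage is back. Carriage block: 76 long, 70 wide, top 34 above the table.
- nest (a point): Middle of the nest on the carriage's top, 34 mm above the table, 46 mm ahead of the push plate's rear face: a black collar 37 mm inside and 8 mm high in which the weighing bottle stands. It moves with the carriage.
- cam (a joint): Angle a of the eccentric cam with its lever, rad, growing clockwise seen from above: 0 = high point at the roller, lever along stage -x; 3.14 = low point, lever along stage +x on its stop. Starts at 0.05 to 0.6. Lever direction in the stage frame: (-cos a, sin a). Brass disc 64 mm diameter, 18 mm off its axis. Friction 0.3 N m (4 N at the post); stays where left.
- cam_axis (a point): The cam's turning axis, at the top of the stage plate (12 mm above the table), at stage (30, 35). For clearance: heavy fixed jars, bottles, a beaker and a tube rack, up to 210 mm high, stand along the back of the table, all more than 0.78 m ahead of the robot; keep clear of them.
- lever_post (a point): Red upright handle post at the lever's end, 16 mm diameter, 75 mm from the cam axis, rising from 48 to 100 mm above the table; this point: its centre line, 80 mm up. The flat lever is at 40 to 48 mm; the hub on the axis is 57 high. Within 40 mm of the post on the side towards the carriage nothing stands higher than 48 mm.
- weigh_bottle: Loose glass weighing bottle with lid, 37 mm diameter, 51 high, standing in the nest (about 60 g). Origin: centre of its underside, 34 mm above the table. It rides with the carriage.
- crucible: Loose white porcelain crucible with lid, 45 mm diameter, 43 high, standing on the plate's rear left corner, near stage (-92, 85, 12). Leave alone. Origin: centre of underside.
- tape_roll: Roll of tape, 96 mm diameter, 25 high, lying at the left. Leave alone. Origin: centre of underside.
- petri: Covered petri dish, 64 mm diameter, 17 high, lying at the left. Leave alone. Origin: centre of underside.
- shield (a point): Centre of the fixed white half-round draught shield's top edge, stage (-10, -60), 74 mm above the table: radius 53 mm, open towards stage -x. The carriage goes into it, against two rubber bumpers inside.
- stop_pin (a point): Top of the steel pin, 10 mm diameter, 46 mm above the table at stage (92, 24), that stops the lever when it points along stage +x.
- roller (a point): Centre of the carriage's brass follower roller, 16 mm diameter, top 36 mm above the table, at stage (-29, 35) when the carriage is back. The arm that carries it runs right to the carriage, 24 mm high at most.
- stopper: Cork-brown stopper, 37 mm diameter, 28 high, standing at the right. Leave alone. Origin: centre of underside.
- tall_weigh_bottle: Tall glass weighing bottle with lid, 37 mm diameter, 71 high, standing on the table at the right (not the one in the nest). Leave alone. Origin: centre of underside.
There are look-alikes about, which are no part of the job. What is shaped like the weigh_bottle but black or turquoise is not meant.

How it is judged:
By the outcome, as a careful person would: the job done as asked, in the order asked, and still so for the second after the job is handed in, with the robot touching nothing.
It also fails if it takes over 54 s, if anything falls off the work surface, if the arm or the gripper's body presses on something with over 40 N, if the wrist force passes 120 N, or if a joint passes its speed limit or range.

## Robot

A 6-joint arm with a two-finger parallel gripper is mounted at the origin on a cart in front of the work surface, level with it; the furniture and walls round the work are solid. World frame = base frame: x ahead of the robot, y to its left, z up, the work surface at z = 0. Lengths are in m, angles in rad, forces in N, time in s.
With the tool pointing down it reaches from about 0.25 to 0.725 m from the base axis. Payload 4 kg.
Tool frame: the origin (TCP) lies midway between the tips of the shut fingers; the grasp point (between the pads) lies 19 mm behind it; z points along the fingers, y is the direction in which the jaws open and shut (so a half turn about z gives the same grasp; the last joint's range is limited). The gripper opens to 85 mm and grips with 20 to 120 N. Pads are 22 mm wide; open, the fingers measure 114 mm over their backs; the gripper's body (76 mm by 85 mm) begins 54 mm behind the grasp point. The pads swing forward as they close: fully open they stand 13 mm farther back than shut.
Start: joints at [1.121, 0.241, 0.005, 1.335, 0, 1.571], TCP at [0.217, 0.45, 0.231] pointing down, gripper open.
Joint ranges: [-2.72, 2.72], [-1.05, 1.87], [-1.09, 1.28], [-1.99, 2.15], [-1.42, 1.44], [-3.14, 3.14]. Speed limits (rad/s): [2.79, 2.79, 3.14, 3.14, 3.14, 3.14].

## Interface

Orientations are given as a unit quaternion [x, y, z, w].
In Python, from workcell import monitor, cams, order gives the robot as it stands.
- The arm moves only by the tool send_rows, never from a script. Its argument "moves" is a list of rows, each a list of 4 numbers: the shift along the tool's x, y, z as a fraction of full scale, then the turn about the tool's z as a fraction of full scale. A call has 1 to 20 rows; each row shifts and turns the commanded pose from where the row before left it, along the tool's axes as they then stand; what a row does not reach is not made up. Full scale, the value 1, is 100 cm for a shift and 0.1 rad for a turn. A row lasts 1/10 s, in which the tool goes at most 50 mm and 8.59 degrees, less where a joint would pass 70% of its speed; a pose out of reach is approached as far as the arm can. A call with a number of a shift or a turn outside -1 to 1 is refused whole. A call with a gripper value outside its range is refused whole. "claw" is the gripper's target within -1 to 1 (fully open at 1, half-way at 0, shut at -1), set as the call begins (left out, the last holds). The fingers move at their own pace and stop on an object; the grip force is fixed at half the most. Time passes only in rows, so rows that do not move let the fingers close. It gives the time, the measured TCP pose, the force and the opening at its end, in the units of the state.
- monitor.get_obs(): the state, without advancing time (a new reading comes with each control period).
- cams.camera(name): name is "scene" or "top" or "wrist"; returns (picture, depth): 400x640x3 uint8, blue, green, red; 400x640 float32, m along the optical axis (not along the pixel's ray), 0 where there is no reading.
- cams.camera_info(name): a dict with "intrinsics" (3x3 intrinsics, pixels), "T" (4x4, takes a point from camera to world coordinates); the wrist camera has in their place "mount" (4x4, takes a point from camera to tool coordinates, whose origin is the TCP and whose axes are the flange's). Camera axes: x right, y up, looking along -z (the intrinsics and any distortion apply to the point x, -y, -z); pixel columns grow to the right and rows downward; lengths in m; the calibration is good to about 2 mm. A picture is of the moment at which its call begins: read the wrist's pose just before it. camera_info takes no time and is no camera call.
- order.job_done(): hands the job in, once; it reports no verdict.
The state is a dict: "clock": time; "joint_pos": joint angles; "joint_vel": joint speeds; "tau": joint torques, N m; "eef_pos": TCP position; "tool_rot": TCP orientation; "ft_force": force on the tool from outside, world axes, zero at the start; "ft_torque": the same for the moment, N m; "grip_width": finger opening in m.
Only numpy, scipy, OpenCV 4.12 (cv2) and the standard library are available. Lean on these libraries where they do the work, as an engineer would, in place of code of your own. Each camera call takes 0.05 s, during which the arm holds its last target.

## Working session

There is one attempt and no reset: what is moved stays moved. The work goes in short steps, Python scripts to look and compute and a tool call to move; the robot and the scene stay as the last step left them, time stands still between calls to the robot, and variables do not carry over. Pictures are saved under pics/ and viewed, and the job is handed in when it is done.

Besides the shell and the picture viewer there is one more tool, called after "Emit:" in YAML: its name, and indented under it one key for each argument. send_rows: Moves the arm, as the interface text tells. Its arguments: {"type":"object","properties":{"moves":{"type":"array","items":{"type":"array","items":{"type":"number","minimum":-1,"maximum":1}}},"claw":{"type":"number"}},"required":["moves"]}

```bash
ls; mkdir -p pics; python3 - <<'E'
from workcell import monitor,cams
import cv2,numpy as np
o=monitor.get_obs()
for k,v in o.items(): print(k,np.round(v,4))
for n in ["scene","top"]:
    im,d=cams.camera(n); cv2.imwrite(f"pics/{n}0.png",im); np.save(f"pics/{n}0.npy",d)
    i=cams.camera_info(n); print(n,{k:np.round(v,4).tolist() if not isinstance(v,str) else v for k,v in i.items()})
print(cams.camera_info("wrist"))
E
```

```text
pics
clock 0.0
joint_pos [1.121  0.2414 0.0037 1.3352 0.     1.5708]
joint_vel [-0.0006 -0.0021  0.0016 -0.0006 -0.0004 -0.0009]
tau [-1.50000e-03 -3.72320e+01  2.52406e+01  1.70000e-02 -2.00000e-04
 -0.00000e+00]
eef_pos [0.2171 0.4497 0.2304]
tool_rot [ 2.230e-01  9.748e-01 -1.000e-03 -2.000e-04]
ft_force [-0.8461 -0.4307  0.1143]
ft_torque [-0.04   -0.032   0.0025]
grip_width 0.0854
scene {'intrinsics': [[381.0718, 0.0, 317.9146], [0.0, 381.0718, 199.5419], [0.0, 0.0, 1.0]], 'T': [[0.8274, 0.2803, -0.4867, 0.1181], [-0.5616, 0.4157, -0.7154, -0.5868], [0.0018, 0.8652, 0.5014, 0.527], [0.0, 0.0, 0.0, 1.0]]}
top {'intrinsics': [[441.3872, 0.0, 314.2361], [0.0, 441.3872, 203.5014], [0.0, 0.0, 1.0]], 'T': [[0.0054, 0.9935, -0.1139, 0.4016], [-0.9996, 0.0086, 0.027, 0.0589], [0.0278, 0.1137, 0.9931, 1.2743], [0.0, 0.0, 0.0, 1.0]]}
{'intrinsics': array([[326.10044625,   0.        , 322.22013509],
       [  0.        , 326.10044625, 197.95859715],
       [  0.        ,   0.        ,   1.        ]]), 'mount': array([[ 1.71820309e-04,  9.48934601e-01,  3.15472809e-01,
         8.12691553e-02],
       [ 9.99999868e-01, -3.15940765e-04,  4.05698474e-04,
         1.21854438e-04],
       [ 4.84652040e-04,  3.15472697e-01, -9.48934530e-01,
        -1.43074192e-01],
       [ 0.00000000e+00,  0.00000000e+00,  0.00000000e+00,
         1.00000000e+00]])}
```

View pics/scene0.png

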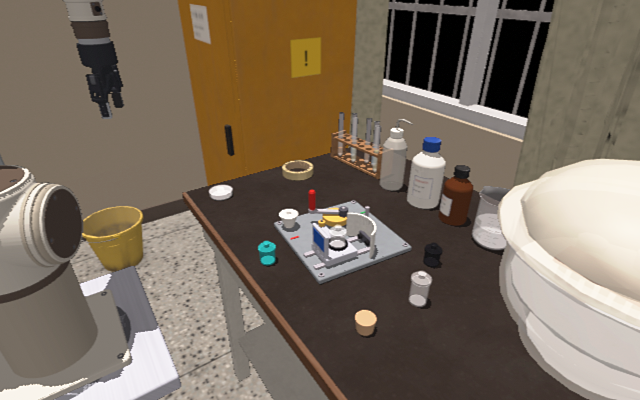

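View pics/top0.png

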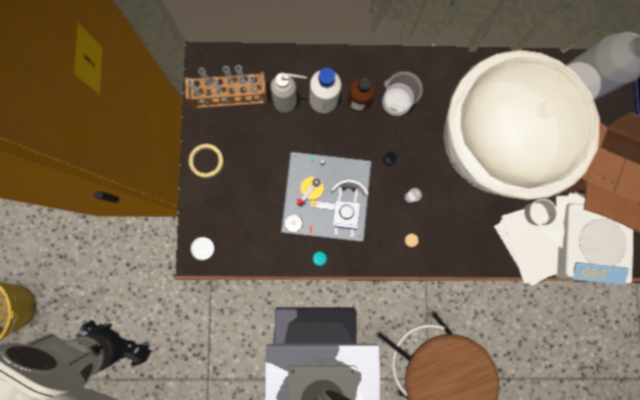

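The scene view has the stage at about (342,238) with the red post at (312,200) and the blue plate at (320,240). In the top view the stage is at (327,197) with the red post at (300,202). I'll zoom in on both.

```bash
python3 - <<'E'
import cv2,numpy as np
a=cv2.imread("pics/top0.png")[140:275,260:440]; cv2.imwrite("pics/topz.png",cv2.resize(a,None,fx=4.4,fy=4.4,interpolation=cv2.INTER_CUBIC))
a=cv2.imread("pics/scene0.png")[170:300,240:440]; cv2.imwrite("pics/scenez.png",cv2.resize(a,None,fx=4,fy=4,interpolation=cv2.INTER_CUBIC))
E
```

```text
(no output)
```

View pics/topz.png

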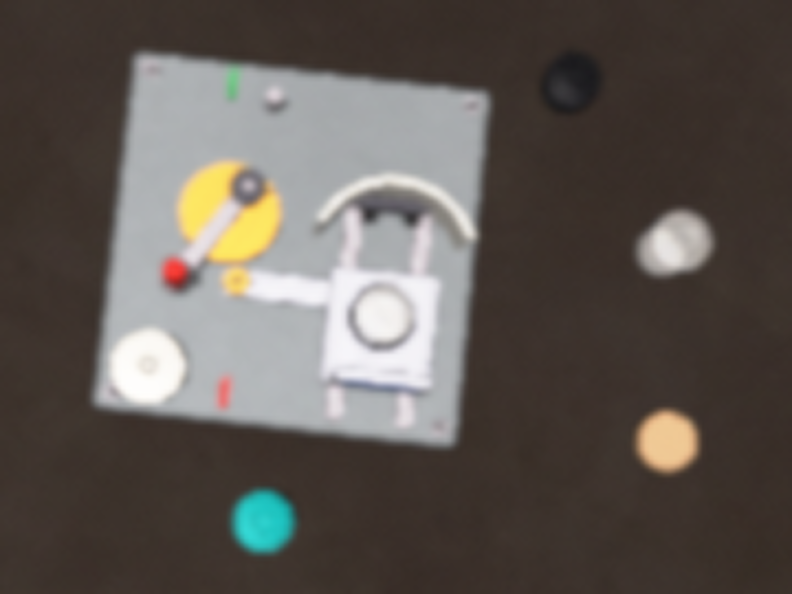

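View pics/scenez.png

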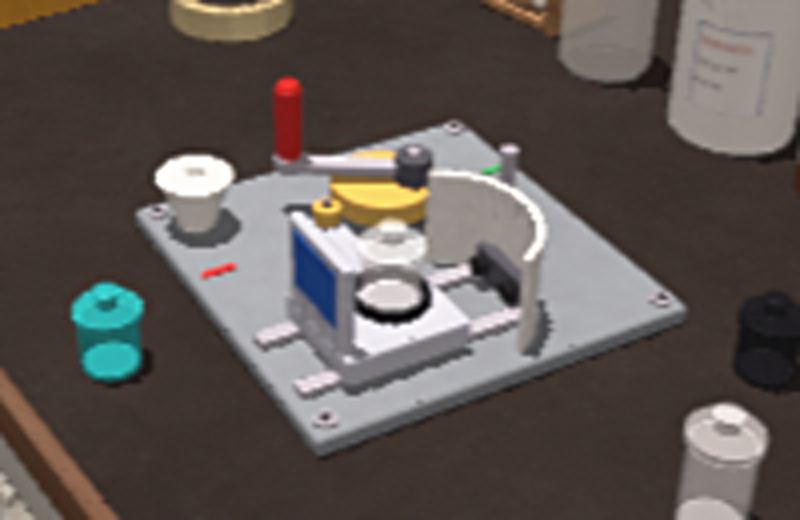

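```bash
cat > h.py <<'E'
import numpy as np,cv2
from workcell import monitor,cams
def proj(n,P):
    i=cams.camera_info(n);T=np.array(i['T']);K=np.array(i['intrinsics'])
    p=(np.linalg.inv(T)@np.append(P,1))[:3];q=K@[p[0],-p[1],-p[2]];return q[:2]/q[2]
def ray(n,uv,T=None):
    i=cams.camera_info(n);K=np.array(i['intrinsics']);T=np.array(i['T']) if T is None else T
    d=np.linalg.inv(K)@[uv[0],uv[1],1];d=T[:3,:3]@[d[0],-d[1],-d[2]];return T[:3,3],d
def onz(n,uv,z,T=None):
    o,d=ray(n,uv,T);return o+d*(z-o[2])/d[2]
def tri(r1,r2):
    A=np.array([r1[1],-r2[1]]).T;s=np.linalg.lstsq(A,r2[0]-r1[0],rcond=None)[0]
    p,q=r1[0]+s[0]*r1[1],r2[0]+s[1]*r2[1];return (p+q)/2,np.linalg.norm(p-q)
E
python3 - <<'E'
from h import *
im=cv2.imread("pics/top0.png").astype(int);sc=cv2.imread("pics/scene0.png").astype(int)
# plate
sub=np.zeros(im.shape[:2],bool);sub[148:248,275:378]=1
m=((im.min(2)>95)&sub).astype(np.uint8);m=cv2.morphologyEx(m,cv2.MORPH_CLOSE,np.ones((5,5)))
c=max(cv2.findContours(m,0,2)[0],key=cv2.contourArea);r=cv2.minAreaRect(cv2.convexHull(c));b=cv2.boxPoints(r)
W=np.array([onz("top",p,.012) for p in b]);print(r,'\n',W.round(4));print(np.linalg.norm(W-np.roll(W,1,0),axis=1),W.mean(0))
def cen(I,f,box):
    mm=f(I[...,0],I[...,1],I[...,2]);s=np.zeros_like(mm);y0,y1,x0,x1=box;s[y0:y1,x0:x1]=1;v,u=np.where(mm&s);return u,v
red=lambda B,G,R:(R>110)&(G<60)&(B<60)
grn=lambda B,G,R:(G>110)&(R<90)&(G>B+40)
for n,f,bx in [("post",red,(190,210,285,310)),("redmark",red,(220,238,300,320)),("green",grn,(150,170,300,325))]:
    u,v=cen(im,f,bx);z=.1 if n=="post" else .0125
    print(n,len(u),u.mean(),v.mean(),onz("top",(u.mean(),v.mean()),z).round(4))
u,v=cen(sc,red,(185,215,300,325));print("scene post",len(u),u.min(),u.max(),v.min(),v.max(),u.mean(),v.mean())
u0,v0=cen(im,red,(190,210,285,310))
print(tri(ray("top",(u0.mean(),v0.mean())),ray("scene",(u[v<=v.min()+2].mean(),v.min()+2))))
E
```

```text
((326.3245849609375, 196.2159881591797), (83.14813232421875, 81.94824981689453), 6.458815574645996) 
 [[ 0.463   0.1207  0.012 ]
 [ 0.7003  0.0972  0.012 ]
 [ 0.6753 -0.1443  0.012 ]
 [ 0.4378 -0.1156  0.012 ]]
[0.23760212 0.23845671 0.2428323  0.23915524] [ 0.56907235 -0.01049269  0.012     ]
post 8 300.125 202.875 [0.5376 0.0648 0.1   ]
redmark 0 nan nan [nan nan nan]
green 0 nan nan [nan nan nan]
scene post 122 308 315 189 209 311.5327868852459 199.04918032786884
(array([0.53964582, 0.06360461, 0.1004247 ]), np.float64(0.004806262211522686))<stdin>:14: RuntimeWarning: Mean of empty slice.
  ret = ret.dtype.type(ret / rcount)
```

Emit:
send_rows:
  moves:
    - [-0.032,-0.017,0,0]
    - [-0.032,-0.017,0,0]
    - [-0.032,-0.017,0,0]
    - [-0.032,-0.017,0,0]
    - [-0.032,-0.017,0,0]
    - [-0.032,-0.017,0,0]
    - [-0.032,-0.017,0,0]
    - [-0.032,-0.017,0,0]
    - [-0.032,-0.017,0,0]
    - [-0.032,-0.017,0,0]
    - [-0.032,-0.017,0,0]
    - [-0.032,-0.017,0,0]
    - [-0.032,-0.017,0,0]
    - [-0.032,-0.017,0,0]
  claw: -1

```text
clock: 1.5
eef_pos: [0.5177, 0.0398, 0.2308]
tool_rot: [0.223, 0.975, -0.0, -0.001]
ft_force: [0.4, 0.1, 0.9]
grip_width: -0.0
```

Emit:
send_rows:
  moves:
    - [0,0,0,-0.95]
    - [0,0,0,-0.95]
    - [0,0,0,-0.95]
    - [0,0,0,-0.95]
    - [0,0,0,-0.95]
    - [0,0,0,-0.95]
    - [0,0,0,-0.95]
    - [0,0,0,-0.95]
    - [0,0,0,-0.95]
    - [0,0,0,-0.95]
    - [0,0,0,-0.95]
    - [0,0,0,-0.95]
    - [0,0,0,-0.95]
    - [0,0,0,-0.95]
    - [0,0,0,-0.95]
    - [0,0,0,0]

```text
clock: 3.1
eef_pos: [0.517, 0.0411, 0.2308]
tool_rot: [-0.468, 0.884, 0.0, -0.001]
ft_force: [-0.9, -0.7, -0.3]
grip_width: -0.0003
```

```bash
python3 - <<'E'
from h import *
from scipy.spatial.transform import Rotation as R
o=monitor.get_obs();im,d=cams.camera("wrist");cv2.imwrite("pics/w1.png",im);np.save("pics/w1.npy",d)
Tt=np.eye(4);Tt[:3,:3]=R.from_quat(o['tool_rot']).as_matrix();Tt[:3,3]=o['eef_pos'];np.save("pics/w1T.npy",Tt@cams.camera_info("wrist")['mount'])
print(Tt.round(4),o['joint_pos'],o['grip_width'],o['clock'],o['ft_force'])
E
```

```text
[[-5.612e-01 -8.277e-01 -1.300e-03  5.170e-01]
 [-8.277e-01  5.612e-01 -1.000e-04  4.110e-02]
 [ 8.000e-04  1.000e-03 -1.000e+00  2.308e-01]
 [ 0.000e+00  0.000e+00  0.000e+00  1.000e+00]] [ 7.93403380e-02  2.78811325e-01  5.44382595e-02  1.34770204e+00
 -3.86314874e-05 -8.95593527e-01] -0.00031360831172125086 3.1 [-0.87406943 -0.68961537 -0.2963913 ]
```

View pics/w1.png

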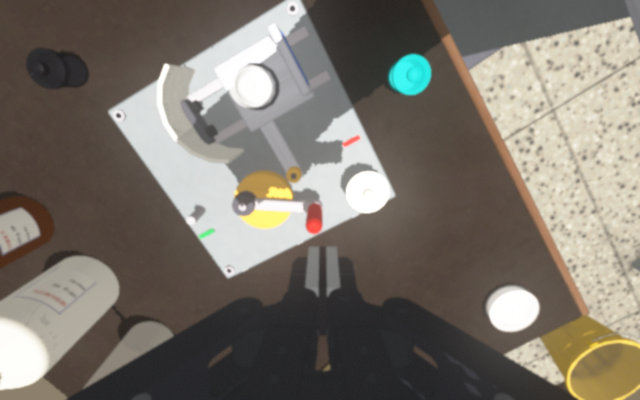

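Wrist view: red post at (314,218), hub (244,204), stop pin (193,218), roller (294,175), nest with bottle (254,87), crucible (368,192), plate corners about (302,0), (109,111), (229,278), (395,195). The look-alikes are all off the stage: the turquoise bottle at (410,75) and the black one at (57,68). I'm using the clear bottle in the nest, the red post and the blue plate.

```bash
python3 - <<'E'
from h import *
T=np.load("pics/w1T.npy")
im=cv2.imread("pics/w1.png").astype(int);B,G,Rr=im[...,0],im[...,1],im[...,2]
for n,uv,z in [("screw RR",(292,8),.012),("FR",(118,115),.012),("FL",(228,271),.012),("cornRL",(395,195),.012),("cFR",(109,111),.012),("cFL",(229,278),.012),("hub",(244,204),.057),("redmk",(351,141),.012),("green",(207,234),.012),("bottle top",(255,80),.08),("cruc",(368,192),.05),("roller",(294,174),.036)]:
    print(n,onz("wrist",uv,z,T).round(4))
m=((Rr>120)&(G<70)&(B<70));m[:195]=0;m[240:]=0;m[:,:295]=0;m[:,335:]=0
v,u=np.where(m);print("post",u.min(),u.max(),v.min(),v.max())
print("top",onz("wrist",(314,209),.1,T).round(4), onz("wrist",(u.mean(),v.mean()),.08,T).round(4))
a=cv2.imread("pics/w1.png")[150:260,220:340];cv2.imwrite("pics/w1z.png",cv2.resize(a,None,fx=5,fy=5,interpolation=cv2.INTER_CUBIC))
E
```

```text
screw RR [ 0.453  -0.1054  0.012 ]
FR [ 0.6678 -0.128   0.012 ]
FL [0.6914 0.0872 0.012 ]
cornRL [0.4662 0.1181 0.012 ]
cFR [ 0.6728 -0.1364  0.012 ]
cFL [0.6968 0.0957 0.012 ]
hub [0.6005 0.0214 0.057 ]
redmk [0.475  0.0365 0.012 ]
green [0.68   0.0332 0.012 ]
bottle top [ 0.514  -0.0643  0.08  ]
cruc [0.4884 0.0844 0.05  ]
roller [0.5438 0.0278 0.036 ]Traceback (most recent call last):
  File "<stdin>", line 7, in <module>
    return umr_minimum(a, axis, None, out, keepdims, initial, where)
ValueError: zero-size array to reduction operation minimum which has no identity
```

```bash
python3 - <<'E'
from h import *
T=np.load("pics/w1T.npy")
im=cv2.imread("pics/w1.png");hsv=cv2.cvtColor(im,cv2.COLOR_BGR2HSV)
m=((hsv[...,0]<8)|(hsv[...,0]>172))&(hsv[...,1]>140)&(hsv[...,2]>70);m[:195]=0;m[245:]=0;m[:,:295]=0;m[:,335:]=0
v,u=np.where(m);print("post",len(u),u.min(),u.max(),v.min(),v.max())
for r in range(v.min(),v.max()+1,3):print(r,u[v==r].min(),u[v==r].max(),end=';')
for z in(.05,.08,.1):print(z,[onz("wrist",(u.mean(),q),z,T).round(4).tolist() for q in (v.min(),v.mean(),v.max())])
a=im[150:260,220:340];cv2.imwrite("pics/w1z.png",cv2.resize(a,None,fx=5,fy=5,interpolation=cv2.INTER_CUBIC))
E
```

```text
post 301 307 320 206 232
206 312 315;209 310 318;212 309 319;215 309 319;218 308 320;221 307 320;224 307 320;227 307 320;230 308 318;0.05 [[0.5439, 0.0655, 0.05], [0.5528, 0.0784, 0.05], [0.5609, 0.0901, 0.05]]
0.08 [[0.5372, 0.057, 0.08], [0.5453, 0.0688, 0.08], [0.5526, 0.0794, 0.08]]
0.1 [[0.5327, 0.0514, 0.1], [0.5403, 0.0624, 0.1], [0.5471, 0.0722, 0.1]]
```

View pics/w1z.png

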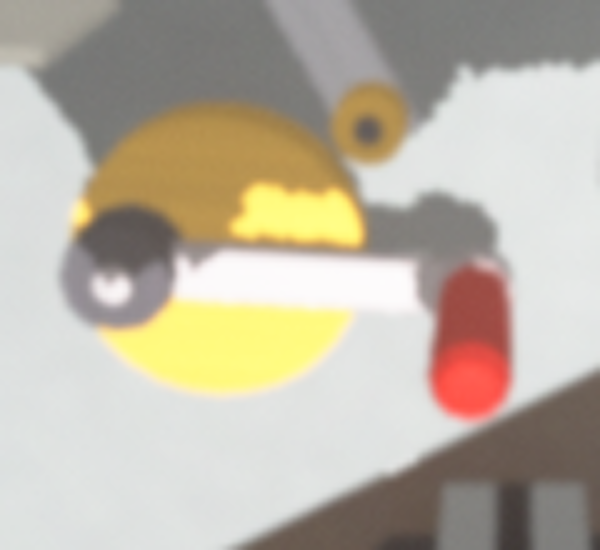

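Emit:
send_rows:
  moves:
    - [-0.003,-0.0066,0.02,0.4]
    - [0,0,0.035,0]
    - [0,0,0.035,0]
    - [0,0,0.035,0]
    - [0,0,0.025,0]
    - [0,0,0.014,0]
    - [0,0,0.007,0]
    - [0,0,0,0]
    - [0,0,0,0]

```text
clock: 4.05
eef_pos: [0.5251, 0.04, 0.061]
tool_rot: [-0.45, 0.893, -0.0, 0.001]
ft_force: [-0.1, -0.1, -0.0]
grip_width: 0.0002
```

```bash
python3 - <<'E'
from h import *
o=monitor.get_obs();print(o['eef_pos'],o['tool_rot'],o['ft_force'])
im,_=cams.camera("wrist");cv2.imwrite("pics/w2.png",im)
E
```

```text
[0.52513717 0.03999246 0.06100433] [-4.50466517e-01  8.92793123e-01 -2.22322268e-04  5.54027328e-04] [-0.11949045 -0.10885643 -0.03060074]
```

View pics/w2.png

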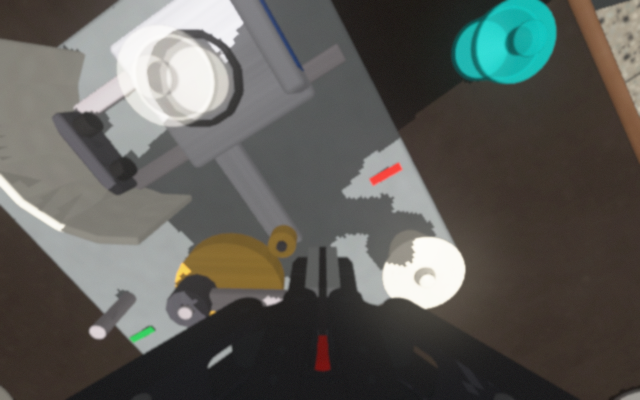

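The post (red at (323,355), seen between the fingers) is dead ahead of the pusher, and the crucible top is below the tip height. Making contact now.

Emit:
send_rows:
  moves:
    - [-0.006,0,0,0]
    - [-0.005,0,0,0]
    - [-0.004,0,0,0]
    - [-0.0076,0.0015,0,1]
    - [-0.0076,0.0015,0,1]
    - [0,0,0,0]

```text
clock: 4.7
eef_pos: [0.5412, 0.0658, 0.0606]
tool_rot: [-0.36, 0.933, -0.0, 0.0]
ft_force: [-0.5, -1.0, -0.2]
grip_width: -0.0002
```

```bash
python3 - <<'E'
from h import *
o=monitor.get_obs();print(o['eef_pos'],o['tool_rot'],o['ft_force'])
im,_=cams.camera("scene");cv2.imwrite("pics/s3.png",cv2.resize(im[170:300,240:440],None,fx=4,fy=4,interpolation=cv2.INTER_CUBIC))
E
```

```text
[0.54115574 0.06584484 0.06057485] [-3.59702458e-01  9.33066929e-01 -4.90897382e-04  8.55728563e-05] [-0.53761725 -0.98364688 -0.22507605]
```

View pics/s3.png

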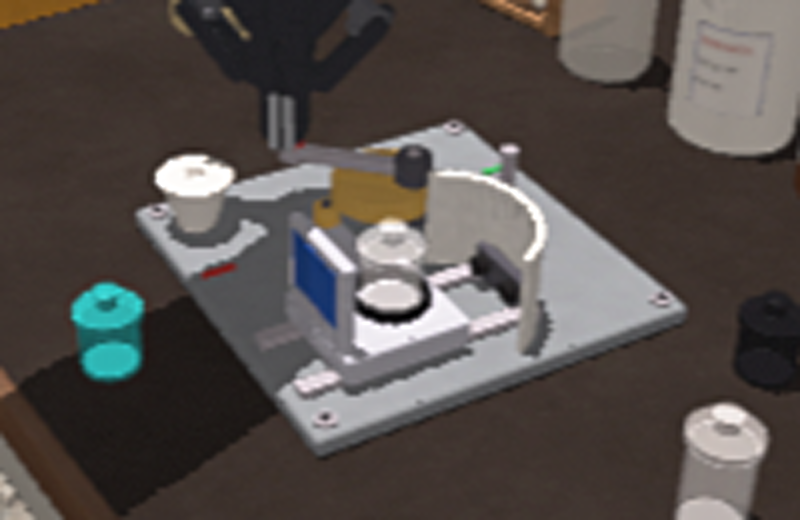

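Emit:
send_rows:
  moves:
    - [-0.0076,0.0015,0,1]
    - [-0.0076,0.0015,0,1]
    - [-0.0076,0.0015,0,1]
    - [-0.0076,0.0015,0,1]
    - [-0.0076,0.0015,0,1]
    - [-0.0076,0.0015,0,1]
    - [-0.0076,0.0015,0,1]
    - [-0.0076,0.0015,0,1]
    - [-0.0076,0.0015,0,1]
    - [-0.0076,0.0015,0,1]
    - [0,0,0,0]

```text
clock: 5.85
eef_pos: [0.6063, 0.1, 0.0599]
tool_rot: [0.131, 0.991, 0.0, -0.001]
ft_force: [-1.5, -0.6, 0.1]
grip_width: -0.0001
```

```bash
python3 - <<'E'
from h import *
o=monitor.get_obs();x=o['eef_pos']-[.604,.0225,0];q=o['tool_rot'];print(o['eef_pos'],'r',np.hypot(x[0],x[1]),'ang',np.degrees(np.arctan2(x[1],x[0])),'yaw',np.degrees(2*np.arctan2(q[1],q[0])),o['joint_pos'],o['ft_force'])
im,_=cams.camera("scene");cv2.imwrite("pics/s4.png",cv2.resize(im[170:300,240:440],None,fx=4,fy=4,interpolation=cv2.INTER_CUBIC))
E
```

```text
[0.60625841 0.10001775 0.05991555] r 0.07755063935804304 ang 88.33120753340782 yaw 164.93407758670412 [1.63204279e-01 5.82750520e-01 6.20798938e-02 1.05144548e+00
 6.04187953e-04 4.26153831e-01] [-1.49944346 -0.5798325   0.05110731]
```

View pics/s4.png

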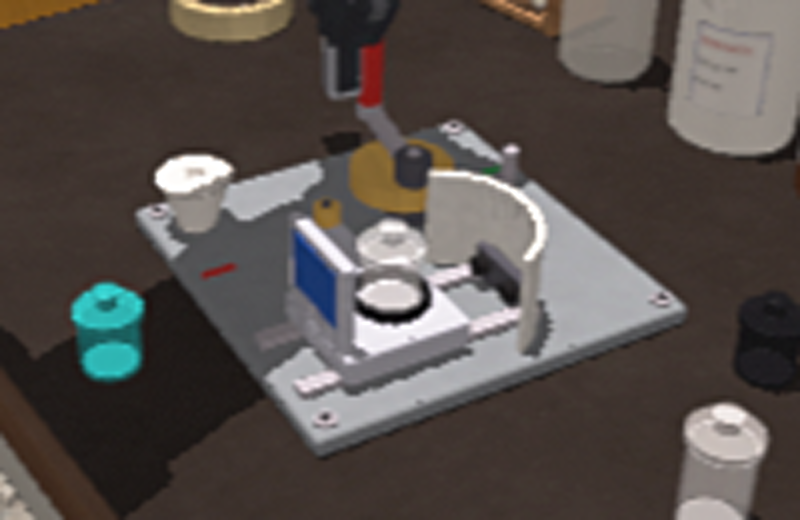

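Emit:
send_rows:
  moves:
    - [-0.0076,0.0015,0,1]
    - [-0.0076,0.0015,0,1]
    - [-0.0076,0.0015,0,1]
    - [-0.0076,0.0015,0,1]
    - [-0.0076,0.0015,0,1]
    - [-0.0076,0.0015,0,1]
    - [-0.0076,0.0015,0,1]
    - [-0.0076,0.0015,0,1]
    - [-0.0076,0.0015,0,1]
    - [-0.0076,0.0015,0,1]
    - [-0.0076,0.0015,0,1]
    - [-0.0076,0.0015,0,1]
    - [0,0,0,0]

```text
clock: 7.2
eef_pos: [0.6774, 0.0496, 0.0599]
tool_rot: [0.668, 0.744, 0.0, -0.001]
ft_force: [-1.3, 1.2, 0.2]
grip_width: 0.0003
```

```bash
python3 - <<'E'
from h import *
o=monitor.get_obs();x=o['eef_pos']-[.604,.0225,0];q=o['tool_rot'];print(o['eef_pos'],'r',np.hypot(x[0],x[1]),'ang',np.degrees(np.arctan2(x[1],x[0])),'yaw',np.degrees(2*np.arctan2(q[1],q[0])),o['joint_pos'],o['ft_force'])
im,_=cams.camera("scene");cv2.imwrite("pics/s5.png",cv2.resize(im[170:300,240:440],None,fx=4,fy=4,interpolation=cv2.INTER_CUBIC))
E
```

```text
[0.67739357 0.04957207 0.0599257 ] r 0.07822731653312087 ang 20.24708301849907 yaw 96.22849400954027 [0.0723188  0.70283874 0.2829078  1.15163857 0.00163722 1.53440677] [-1.30714283  1.20790827  0.15280993]
```

View pics/s5.png

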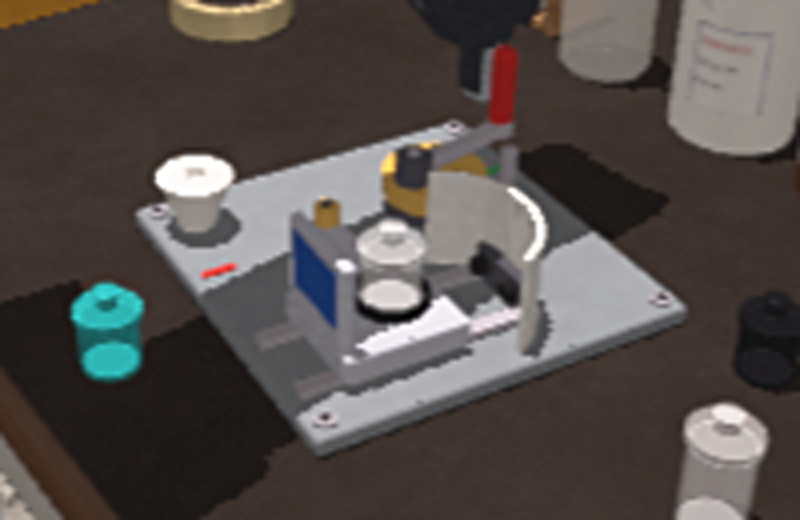

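Emit:
send_rows:
  moves:
    - [-0.0076,0.0015,0,1]
    - [-0.0038,0.0007,0,0.5]
    - [-0.002,0,0,0]
    - [0,0,0,0]

```text
clock: 7.65
eef_pos: [0.6807, 0.0367, 0.0601]
tool_rot: [0.721, 0.693, 0.0, -0.0]
ft_force: [-0.7, 3.7, -1.8]
grip_width: -0.0001
```

Emit:
send_rows:
  moves:
    - [-0.002,0,0,0]
    - [0,0,0,0]

```text
clock: 7.85
eef_pos: [0.6808, 0.0342, 0.0601]
tool_rot: [0.722, 0.692, 0.0, -0.0]
ft_force: [1.5, 4.1, -3.4]
grip_width: 0.0004
```

Emit:
send_rows:
  moves:
    - [-0.002,0,0,0]
    - [0,0,0,0]

```text
clock: 8.05
eef_pos: [0.6808, 0.0333, 0.0601]
tool_rot: [0.722, 0.692, 0.001, -0.001]
ft_force: [1.1, 7.2, -3.3]
grip_width: 0.0001
```

Emit:
send_rows:
  moves:
    - [-0.002,0,0,0]
    - [-0.002,0,0,0]
    - [0,0,0,0]

```text
clock: 8.35
eef_pos: [0.6807, 0.0331, 0.0602]
tool_rot: [0.721, 0.693, 0.003, -0.003]
ft_force: [1.6, 15.5, -4.4]
grip_width: 0.0002
```

```bash
python3 - <<'E'
from h import *
im,_=cams.camera("scene");cv2.imwrite("pics/s6.png",cv2.resize(im[170:300,240:440],None,fx=4,fy=4,interpolation=cv2.INTER_CUBIC))
E
```

```text
(no output)
```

View pics/s6.png

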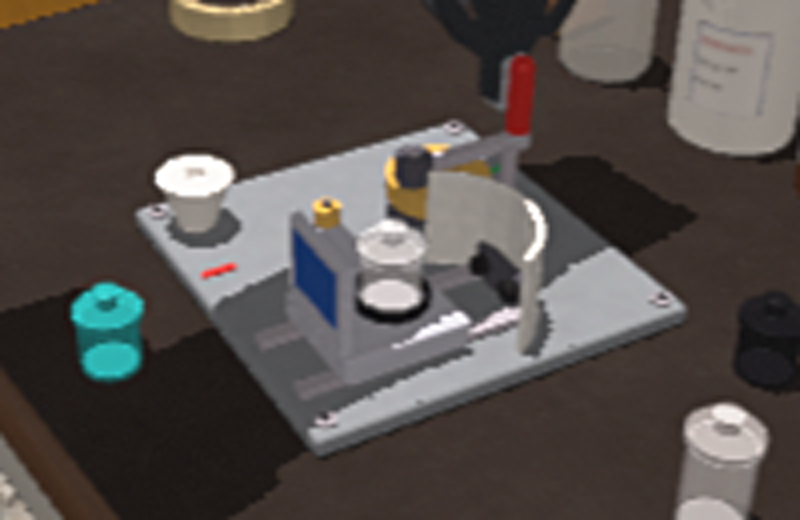

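The lever no longer moves at 15 N, so it is on its stop. Backing off, rising and turning for the carriage.

Emit:
send_rows:
  moves:
    - [0.01,0,0,0]
    - [0.015,0,0,0]
    - [0,0,-0.02,0]
    - [0,0,-0.03,0]
    - [0,0,-0.03,0]
    - [0,0,-0.03,0]
    - [0,0,0,0]

```text
clock: 9.1
eef_pos: [0.6848, 0.0526, 0.1771]
tool_rot: [0.723, 0.691, 0.004, 0.004]
ft_force: [-0.0, -0.4, 1.5]
grip_width: -0.0004
```

Emit:
send_rows:
  moves:
    - [0,0,0,-0.95]
    - [0,0,0,-0.95]
    - [0,0,0,-0.95]
    - [0,0,0,-0.95]
    - [0,0,0,-0.95]
    - [0,0,0,-0.95]
    - [0,0,0,-0.95]
    - [0,0,0,-0.95]
    - [0,0,0,-0.95]
    - [0,0,0,-0.95]
    - [0,0,0,-0.95]
    - [0,0,0,-0.95]
    - [0,0,0,-0.95]
    - [0,0,0,-0.95]
    - [0,0,0,-0.95]
    - [0,0,0,0]

```text
clock: 10.7
eef_pos: [0.6814, 0.0524, 0.1699]
tool_rot: [0.095, 0.995, -0.001, -0.0]
ft_force: [0.0, 0.3, -0.4]
grip_width: -0.0
```

Emit:
send_rows:
  moves:
    - [0.0276,-0.0173,0,0]
    - [0.0276,-0.0173,0,0]
    - [0.0276,-0.0173,0,0]
    - [0.0276,-0.0173,0,0]
    - [0.0276,-0.0173,0,0]
    - [0.0276,-0.0173,0,0]
    - [0.0276,-0.0173,0,0]
    - [0.0276,-0.0173,0,0]
    - [0,0,0,0]
    - [0,0,0,0]

```text
clock: 11.7
eef_pos: [0.4386, -0.0417, 0.1708]
tool_rot: [0.096, 0.995, -0.0, 0.001]
ft_force: [0.2, 0.5, 0.8]
grip_width: -0.0002
```

```bash
python3 - <<'E'
from h import *
from scipy.spatial.transform import Rotation as R
o=monitor.get_obs();im,d=cams.camera("wrist");cv2.imwrite("pics/w7.png",im)
Tt=np.eye(4);Tt[:3,:3]=R.from_quat(o['tool_rot']).as_matrix();Tt[:3,3]=o['eef_pos'];np.save("pics/w7T.npy",Tt@cams.camera_info("wrist")['mount'])
q=o['tool_rot'];print(o['eef_pos'],'yaw',np.degrees(2*np.arctan2(q[1],q[0])),o['joint_pos'],o['clock'])
im,_=cams.camera("scene");cv2.imwrite("pics/s7.png",cv2.resize(im[170:300,240:440],None,fx=4,fy=4,interpolation=cv2.INTER_CUBIC))
E
```

```text
[ 0.43860961 -0.04173969  0.17077672] yaw 168.98514131090545 [-9.46161551e-02  1.61148239e-01 -2.57853047e-01  1.15020652e+00
 -3.80027546e-04  9.76290938e-02] 11.7
```

View pics/w7.png

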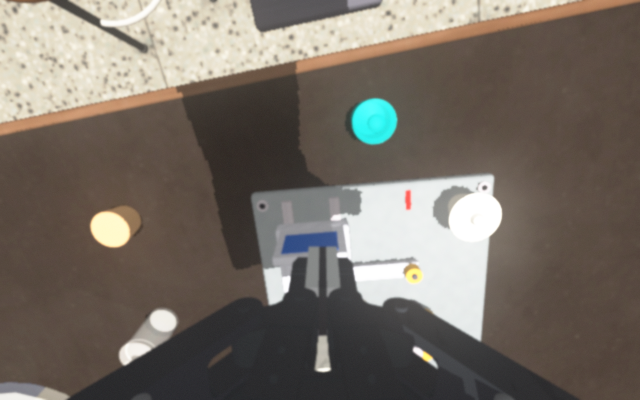

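View pics/s7.png

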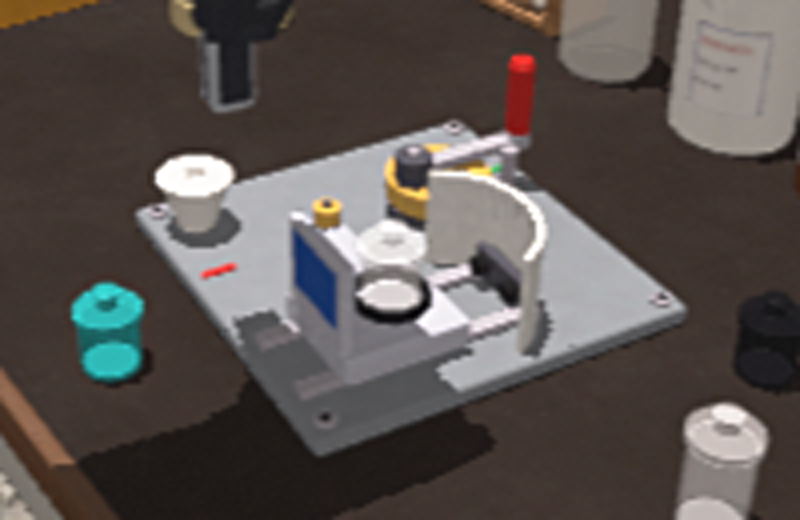

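The lever stands at the green mark on the pin (post base (518,135), pin (510,160)), and the blue plate is at wrist (310,243). Next I check the plate's position.

```bash
python3 - <<'E'
from h import *
T=np.load("pics/w7T.npy");im=cv2.imread("pics/w7.png");h=cv2.cvtColor(im,cv2.COLOR_BGR2HSV)
m=cv2.inRange(h,(105,140,60),(130,255,255));v,u=np.where(m>0);print(len(u),u.min(),u.max(),v.min(),v.max(),u.mean(),v.mean())
P=onz("wrist",(u.mean(),v.mean()),.0625,T);print(P)
for a in [(285,258),(282,236),(340,232),(337,252),(262,206),(485,187)]: print(a,h[a[1],a[0]],onz("wrist",a,.087,T),onz("wrist",a,.012,T))
top=cv2.imread("pics/top0.png");h=cv2.cvtColor(top,cv2.COLOR_BGR2HSV);print(onz("top",(346.4,227),.087))
import scipy
s=cv2.imread("pics/scene0.png");h=cv2.cvtColor(s,cv2.COLOR_BGR2HSV);m=cv2.inRange(h,(105,140,60),(130,255,255))[215:265,300:345];y,x=np.where(m>0)
print(x.mean()+300,y.mean()+215,tri(ray("scene",(x.mean()+300,y.mean()+215)),ray("wrist",(u.mean(),v.mean()),T)))
E
```

```text
626 283 334 234 252 306.41533546325877 241.5926517571885
[ 0.4768795  -0.06283352  0.0625    ]
(285, 258) [128   6 170] [ 0.4760086  -0.07857543  0.087     ] [ 0.51481946 -0.09597412  0.012     ]
(282, 236) [128   7 149] [ 0.45719539 -0.0765536   0.087     ] [ 0.48978274 -0.09328345  0.012     ]
(340, 232) [120   5 168] [ 0.46234422 -0.03254284  0.087     ] [ 0.49663483 -0.0347137   0.012     ]
(337, 252) [128   6 180] [ 0.47859842 -0.03777681  0.087     ] [ 0.51826601 -0.0416791   0.012     ]
(262, 206) [150   6  46] [ 0.43067661 -0.08549029  0.087     ] [ 0.4544914  -0.10517645  0.012     ]
(485, 187) [ 13  16 115] [0.44728375 0.07679314 0.087     ] [0.47659228 0.11079122 0.012     ]
[ 0.47467303 -0.06048851  0.087     ]
318.448 239.288 (array([ 0.47605118, -0.06256073,  0.06477641]), np.float64(0.00044912708569930514))
```

Emit:
send_rows:
  moves:
    - [0,0,0,-0.85]
    - [-0.007,-0.015,0,0]
    - [0,0,0.03,0]
    - [0,0,0.035,0]
    - [0,0,0.03,0]
    - [0,0,0.017,0]
    - [0,0,0.01,0]
    - [0,0,0,0]
    - [0,0,0,0]

```text
clock: 12.7
eef_pos: [0.445, -0.0569, 0.0488]
tool_rot: [0.052, 0.999, -0.0, 0.0]
ft_force: [-0.0, 0.2, -0.7]
grip_width: 0.0002
```

```bash
python3 - <<'E'
from h import *
o=monitor.get_obs()
q=o['tool_rot'];print(o['eef_pos'],'yaw',np.degrees(2*np.arctan2(q[1],q[0])),o['ft_force'])
im,_=cams.camera("scene");cv2.imwrite("pics/s8.png",cv2.resize(im[170:300,240:440],None,fx=4,fy=4,interpolation=cv2.INTER_CUBIC))
E
```

```text
[ 0.44501106 -0.05690365  0.04876272] yaw 174.00975834929096 [-0.02876915  0.19567498 -0.70551536]
```

View pics/s8.png

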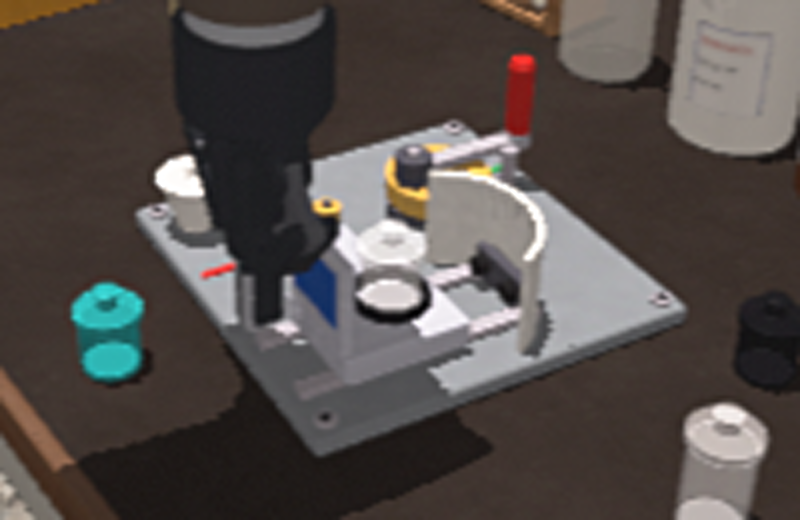

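Emit:
send_rows:
  moves:
    - [-0.006,0,0,0]
    - [-0.005,0,0,0]
    - [-0.003,0,0,0]
    - [-0.002,0,0,0]
    - [-0.002,0,0,0]
    - [-0.002,0,0,0]
    - [-0.002,0,0,0]
    - [-0.002,0,0,0]
    - [-0.002,0,0,0]
    - [-0.002,0,0,0]
    - [0,0,0,0]

```text
clock: 13.85
eef_pos: [0.472, -0.0599, 0.0483]
tool_rot: [0.052, 0.999, -0.0, -0.0]
ft_force: [-1.6, 0.5, 0.4]
grip_width: -0.0002
```

Emit:
send_rows:
  moves:
    - [-0.002,0,0,0]
    - [-0.002,0,0,0]
    - [-0.002,0,0,0]
    - [-0.002,0,0,0]
    - [-0.002,0,0,0]
    - [-0.002,0,0,0]
    - [-0.002,0,0,0]
    - [-0.002,0,0,0]
    - [0,0,0,0]

```text
clock: 14.75
eef_pos: [0.4882, -0.0617, 0.0483]
tool_rot: [0.052, 0.999, -0.0, 0.0]
ft_force: [-0.7, 0.6, -0.3]
grip_width: -0.0
```

```bash
python3 - <<'E'
from h import *
im,_=cams.camera("scene");cv2.imwrite("pics/s9.png",cv2.resize(im[170:300,240:440],None,fx=4,fy=4,interpolation=cv2.INTER_CUBIC))
E
```

```text
(no output)
```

View pics/s9.png

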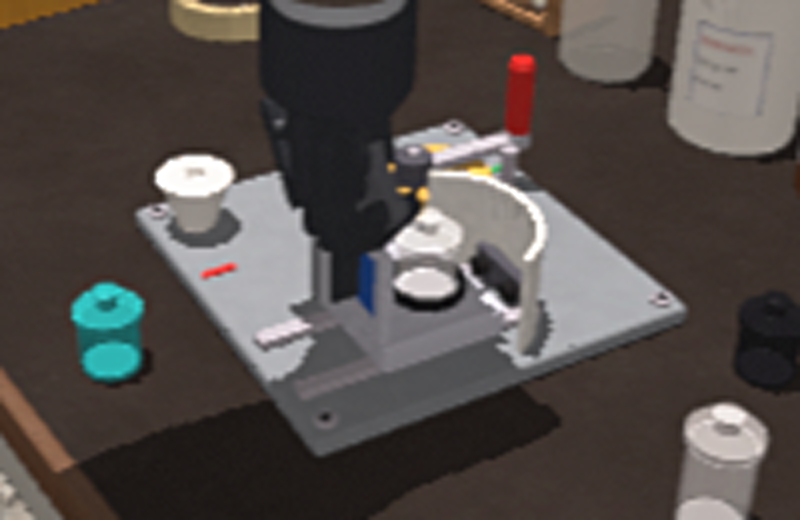

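The carriage is moving freely with the bottle upright. Continuing slowly to the bumpers.

Emit:
send_rows:
  moves:
    - [-0.002,0,0,0]
    - [-0.002,0,0,0]
    - [-0.002,0,0,0]
    - [-0.0015,0,0,0]
    - [0,0,0,0]

```text
clock: 15.3
eef_pos: [0.4956, -0.0624, 0.0483]
tool_rot: [0.052, 0.999, -0.0, 0.0]
ft_force: [-1.5, -0.0, -1.9]
grip_width: -0.0002
```

Emit:
send_rows:
  moves:
    - [-0.0015,0,0,0]
    - [-0.0015,0,0,0]
    - [0,0,0,0]

```text
clock: 15.6
eef_pos: [0.498, -0.0627, 0.0483]
tool_rot: [0.052, 0.999, 0.0, -0.0]
ft_force: [-2.9, 0.6, 1.4]
grip_width: -0.0001
```

Emit:
send_rows:
  moves:
    - [-0.0015,0,0,0]
    - [-0.0015,0,0,0]
    - [0,0,0,0]

```text
clock: 15.9
eef_pos: [0.4979, -0.0626, 0.0483]
tool_rot: [0.052, 0.999, 0.0, -0.003]
ft_force: [-11.1, 1.0, 9.5]
grip_width: 0.0001
```

Emit:
send_rows:
  moves:
    - [-0.002,0,0,0]
    - [0,0,0,0]
    - [0,0,0,0]

```text
clock: 16.2
eef_pos: [0.4978, -0.0626, 0.0483]
tool_rot: [0.052, 0.999, 0.0, -0.005]
ft_force: [-15.2, 1.9, 14.6]
grip_width: 0.0003
```

Emit:
send_rows:
  moves:
    - [0.005,0,0,0]
    - [0.015,0,0,0]
    - [0.02,0,0,0]
    - [0,0,-0.03,0]
    - [0,0,-0.04,0]
    - [0,0,-0.04,0]
    - [0.03,0,-0.04,0]
    - [0.04,0,-0.02,0]
    - [0.04,0,0,0]
    - [0,0,0,0]
    - [0,0,0,0]

```text
clock: 17.3
eef_pos: [0.3548, -0.0476, 0.2191]
tool_rot: [0.052, 0.999, -0.0, 0.002]
ft_force: [0.2, 1.1, 0.9]
grip_width: -0.0003
```

```bash
python3 - <<'E'
from h import *
from scipy.spatial.transform import Rotation as R
o=monitor.get_obs();print(o['eef_pos'],o['clock'],o['ft_force'])
im,_=cams.camera("scene");cv2.imwrite("pics/s10.png",cv2.resize(im[170:300,240:440],None,fx=4,fy=4,interpolation=cv2.INTER_CUBIC))
h=cv2.cvtColor(im,cv2.COLOR_BGR2HSV);m=cv2.inRange(h,(105,140,60),(130,255,255))[215:265,300:365];y,x=np.where(m>0)
P=onz("scene",(x.mean()+300,y.mean()+215),.0625);
s=cv2.imread("pics/scene0.png");h=cv2.cvtColor(s,cv2.COLOR_BGR2HSV);m=cv2.inRange(h,(105,140,60),(130,255,255))[215:265,300:365];y,x=np.where(m>0)
P0=onz("scene",(x.mean()+300,y.mean()+215),.0625);print("travel",P-P0)
im,_=cams.camera("top");cv2.imwrite("pics/t10.png",cv2.resize(im[140:275,260:440],None,fx=4.4,fy=4.4,interpolation=cv2.INTER_CUBIC))
E
```

```text
[ 0.35479241 -0.04763466  0.2191032 ] 17.3 [0.23032955 1.07840284 0.92289348]
travel [ 0.03213996 -0.00196757  0.        ]
```

View pics/s10.png

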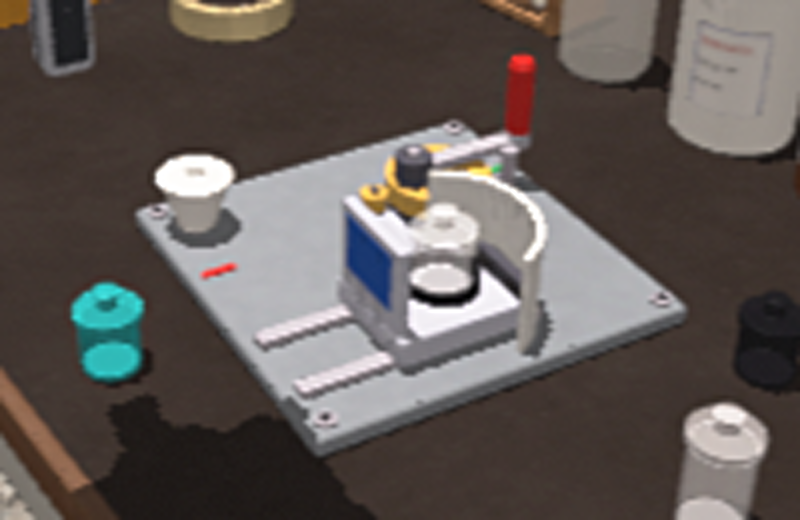

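View pics/t10.png

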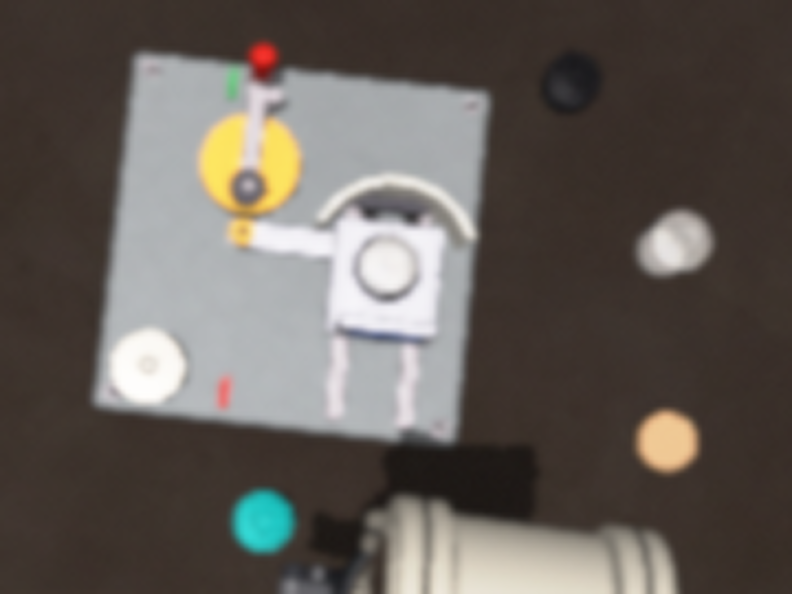

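The scene view shows the lever on the pin at the green mark (post (520,95)) and the carriage home against the bumpers. The bottle is upright in its nest (442,245) and the crucible hasn't moved. Measured travel is 32 mm, and the arm is clear.

```bash
python3 -c "
from workcell import order;print(order.job_done())"
```

```text
the job is handed in; nothing more can be done
None
```

The job is done and handed in at about 17 s of the 54 s allowed. With the fingers shut, I swung the red post clockwise until it sat on the stop pin at the green mark. Only after that did I push the carriage home by its blue plate, then I backed off and lifted clear.

- **Lever:** it took 15 N at the end without moving any further. In both final camera views it lies on the pin by the green mark, with the cam's low side to the roller.
- **Carriage:** it stopped moving at 11 to 15 N. The camera measured about 32.2 mm of travel, against 32 mm for fully home.
- **Everything else:** the bottle stands upright in its nest. The crucible and the other loose objects in the final close-ups (stopper, tall bottle and the two look-alikes) are where they were. I did not re-check the tape roll and petri dish at the end, but the arm stayed well clear of them.
- **Forces:** the highest contact force I read was about 21 N, well below the limits.

No check failed. The two cameras differed by about 3 mm on the stage centre, and I used the average.

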